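Make up two sampling kits from the laboratory stock

TASK

Make up two sampling kits from the stock on the counter. In the orange tray with the carrying handle, stand the tall jar in the large compartment and the slim bottle in the small one; in the orange three-compartment tray, stand the slide box in the middle compartment and the squat jar and the square bottle in the two outer ones, whichever way round. Set each thing down upright on the tray floor without dropping it, and leave the stoppered flask and the open beaker where they are.

Things in the scene. Friction and masses are not known exactly. Their poses are not given: they have to be found in the camera images.
- carry_tray: Orange tray with black carrying handle, 94 (x) by 166 mm (y), fixed; origin: centre of underside, z up. Floor 3 mm, walls 4 mm thick, wall and divider tops 18 mm up. Two compartments along y, 86 mm in x: small one 62 mm in y, centre y = -48 mm; large one 90 mm, centre y = +34 mm. On the 6 mm divider at y = -14 mm an arched bar handle along x, 7 mm thick, 76 mm long, its top 52 mm up.
- triple_tray: Orange tray without handle, 94 (x) by 268 mm (y), fixed; origin: centre of underside, z up. Floor 3 mm, outer walls 4 mm thick, wall and divider tops 18 mm up. Three equal compartments in a row along y, each 86 mm in x by 84 mm in y, centres at y = -88, 0 and +88 mm, parted by 4 mm dividers.
- tall_jar: Tall round clear glass jar with a black screw cap of the same width, 58 mm across, 110 mm high (cap: top 20 mm), about 0.2 kg; origin at the centre of its underside, z axis up. Loose, upright on the counter, as is all the stock.
- squat_jar: Squat round clear glass jar with a black screw cap of the same width, 64 mm across, 65 mm high (cap: top 20 mm), about 0.2 kg; origin at the centre of its underside, z axis up.
- slim_bottle: Slim round brown glass bottle, 36 mm across up to 70 mm height, then a shoulder and a black cap 25 mm across, 100 mm high in all, about 0.1 kg; origin at the centre of its underside, z axis up.
- square_bottle: White plastic bottle of square section, 50 mm (x) by 50 mm (y) up to 76 mm height, then a black cap 36 mm across, 100 mm high in all, about 0.15 kg; origin at the centre of its underside, z axis up, x and y square to its sides.
- slide_box: Grey oblong plastic box for microscope slides, closed, 36 mm (x) by 64 mm (y), 55 mm high, with a black seam, about 0.1 kg; origin at the centre of its underside, z axis up.
- flask: Bystander: conical clear glass flask with a dark rubber stopper, 72 mm across at the foot, 118 mm high; origin at the centre of its underside, z axis up. Not part of the kits.
- beaker: Bystander: open straight glass beaker, 60 mm across, 70 mm high, without a cap; origin at the centre of its underside, z axis up. Not part of the kits.
Not all that is in view belongs to the job. What is shaped like the slim_bottle but blue is not meant.

How it is judged:
At the end, for the whole second after the job is handed in: Handled tray: tall jar in the large, slim bottle in the small compartment. Other tray: slide box in the middle, squat jar and square bottle one in each outer compartment. Each with its base on the tray floor (within 5 mm), upright within 7 degrees, let go, at rest (under 20 mm/s) (x of tall_jar in the frame of carry_tray between -0.04 and 0.04 m and y of tall_jar in the frame of carry_tray between -0.011 and 0.079 m and z of tall_jar in the frame of carry_tray between -0.002 and 0.008 m and angle between each of tall_jar, slim_bottle, slide_box's own z axis and vertical below 0.12 rad and linear speed of each of tall_jar, slim_bottle, slide_box below 0.02 m/s and x of slim_bottle in the frame of carry_tray between -0.04 and 0.04 m and y of slim_bottle in the frame of carry_tray between -0.079 and -0.017 m and z of slim_bottle in the frame of carry_tray between -0.002 and 0.008 m and x of slide_box in the frame of triple_tray between -0.04 and 0.04 m and y of slide_box in the frame of triple_tray between -0.042 and 0.042 m and z of slide_box in the frame of triple_tray between -0.002 and 0.008 m and (((x of squat_jar in the frame of triple_tray between -0.04 and 0.04 m and y of squat_jar in the frame of triple_tray between -0.13 and -0.046 m and z of squat_jar in the frame of triple_tray between -0.002 and 0.008 m and angle between squat_jar's own z axis and vertical below 0.12 rad and linear speed of squat_jar below 0.02 m/s) and (x of square_bottle in the frame of triple_tray between -0.04 and 0.04 m and y of square_bottle in the frame of triple_tray between 0.046 and 0.13 m and z of square_bottle in the frame of triple_tray between -0.002 and 0.008 m and angle between square_bottle's own z axis and vertical below 0.12 rad and linear speed of square_bottle below 0.02 m/s)) or ((x of squat_jar in the frame of triple_tray between -0.04 and 0.04 m and y of squat_jar in the frame of triple_tray between 0.046 and 0.13 m and z of squat_jar in the frame of triple_tray between -0.002 and 0.008 m and angle between squat_jar's own z axis and vertical below 0.12 rad and linear speed of squat_jar below 0.02 m/s) and (x of square_bottle in the frame of triple_tray between -0.04 and 0.04 m and y of square_bottle in the frame of triple_tray between -0.13 and -0.046 m and z of square_bottle in the frame of triple_tray between -0.002 and 0.008 m and angle between square_bottle's own z axis and vertical below 0.12 rad and linear speed of square_bottle below 0.02 m/s)))); the robot touches nothing.
It fails at once if the flask is pushed, lifted or knocked over (moved more than 15 mm or tilted) (distance of flask from where it was at the start of the episode above 0.015 m or angle between flask's own z axis and vertical above 0.3 rad).
It fails at once if the beaker is pushed, lifted or knocked over (moved more than 15 mm or tilted) (distance of beaker from where it was at the start of the episode above 0.015 m or angle between beaker's own z axis and vertical above 0.3 rad).
It fails at once if a stock thing is dropped (moving faster than 0.65 m/s with no finger on it) ((linear speed of tall_jar above 0.65 m/s and contact force between tall_jar and the fingers below 0.02 N) or (linear speed of squat_jar above 0.65 m/s and contact force between squat_jar and the fingers below 0.02 N) or (linear speed of slim_bottle above 0.65 m/s and contact force between slim_bottle and the fingers below 0.02 N) or (linear speed of square_bottle above 0.65 m/s and contact force between square_bottle and the fingers below 0.02 N) or (linear speed of slide_box above 0.65 m/s and contact force between slide_box and the fingers below 0.02 N)).
It also fails if it takes over 128 s, if anything falls off the work surface, if the arm or the gripper's body presses on something with over 40 N, if the wrist force passes 120 N, or if a joint passes its speed limit or range.

ROBOT

A 7-joint arm with a two-finger parallel gripper is mounted at the origin on the work surface. World frame = base frame: x ahead of the robot, y to its left, z up, the work surface at z = 0. Lengths are in m, angles in rad, forces in N, time in s.
With the tool pointing down it reaches from about 0.35 to 0.9 m from the base axis. Payload 8.1 kg.
Tool frame: the origin (TCP) lies at the very end of the fingers, on their centre line; the grasp point (between the pads) lies arm.grip_point_offset behind it (arm.grip_point_offset is the distance from the TCP to the grasp point, in m); z points along the fingers, y is the line along which they close (so a half turn about z gives the same grasp; the last joint's range is limited). The gripper opens to 92 mm and grips with 3 to 60 N. Pads are 19 mm wide; open, the fingers measure 130 mm over their backs; the gripper's body (75 mm by 190 mm) begins 47 mm behind the grasp point.
Start: joints at [-1.312, 0.434, 0.025, 1.573, -0.012, 1.134, -0.075], TCP at [0.221, 0.585, 0.204] pointing down, gripper open.
Joint ranges: [-2.62, 2.62], [-0.44, 2.09], [-1.27, 1.32], [0.08, 2.57], [-1.32, 4.46], [0.12, 2], [-2.74, 2.74]. Speed limits (rad/s): [2.22, 2.22, 3.01, 3.01, 3.14, 3.14, 3.14].

INTERFACE

Orientations are given as a rotation vector (axis times angle).
In Python, from cell import arm gives the robot as it stands. The module is installed in compiled form; this text tells all that it offers.
- The arm moves only by the shell command python3 -m creep 'ROWS' [OPENING] [FORCE]. ROWS is JSON, a list of rows, each a list of 6 numbers: the shift along the tool's x, y, z scaled (see below), then the turn, a rotation vector about the tool's x, y, z scaled (see below). A call has 1 to 20 rows; each row shifts and turns the commanded pose from where the row before left it, along the tool's axes as they then stand; what a row does not reach is not made up. The controller multiplies each number of a shift by 0.4 m and each number of a turn by 120 degrees. A row lasts 1/12 s, in which the tool goes at most 41.7 mm and 7.16 degrees, less where a joint would pass 70% of its speed; a pose out of reach is approached as far as the arm can. A call with a number of a shift or a turn outside -1 to 1 is refused whole. A call with a gripper value outside its range is refused whole. OPENING is the closure, from -1 (fully open) to 1 (shut), set as the call begins (- or left out, the last holds). The fingers move at their own pace and stop on an object; FORCE is the grip in N (left out, the last holds). Time passes only in rows, so rows that do not move let the fingers close. It gives the time, the measured TCP pose, the force, the opening and the grip force at its end, in the units of the state.
- arm.observe(): the state, without advancing time (a new reading comes with each control period).
- arm.get_image(name): name is "side" or "top" or "wrist"; returns a dict with "frame" (480x640x3 uint8, red, green, blue), "intrinsics" (3x3 intrinsics, pixels), "distortion" ([k1, k2, p1, p2, k3] as OpenCV has them; the pictures are not rectified), "rvec" (rotation vector, rad) and "tvec" (3), from world to camera coordinates, as OpenCV has them; the wrist camera has in their place "mount" (4x4, takes a point from camera to tool coordinates, whose origin is the TCP and whose axes are the flange's). Camera axes: x right, y down, z forward; pixel columns grow to the right and rows downward; lengths in m; the calibration is good to about 2 mm. A picture is of the moment at which its call begins: read the wrist's pose just before it. There is no depth.
- arm.sign_off(): hands the job in; it is judged then, once.
The state is a dict: "clock": time; "joints": joint angles; "dq": joint speeds; "joint_efforts": joint torques, N m; "position": TCP position; "ee_rot": TCP orientation; "force": force on the tool from outside, world axes, zero at the start; "ft_torque": the same for the moment, N m; "width": opening from 0.0 (shut) to 1.0 (fully open); "gripper_force": force on a finger pad.
Only numpy, scipy, OpenCV 4.12 (cv2) and the standard library are available. Lean on these libraries where they do the work, as an engineer would, in place of code of your own. Each camera call takes 0.05 s, during which the arm holds its last target. There are 200 camera calls.

## Working session

There is one attempt and no reset: what is moved stays moved. The work goes in short steps, Python scripts to look and compute and a shell command to move; the robot and the scene stay as the last step left them, time stands still between calls to the robot, and variables do not carry over. Pictures are saved under pics/ and viewed, at most 14 in all, crops included, and the job is handed in when it is done.

```bash
mkdir -p pics; ls
python3 - <<'E'
from cell import arm
import cv2,pickle
print(arm.observe(), arm.grip_point_offset)
for n in ("side","top","wrist"):
    o=arm.observe(); d=arm.get_image(n); cv2.imwrite(f"pics/{n}0.png",d["frame"][:,:,::-1]); d["obs"]=o
    pickle.dump(d,open(f"{n}0.pkl","wb"))
    print({k:v for k,v in d.items() if k not in("frame","obs")})
E
```

```text
pics
{'clock': 0.0, 'joints': array([-1.31157633,  0.43521949,  0.02497942,  1.57410969, -0.0116087 ,
        1.13402793, -0.075094  ]), 'dq': array([ 0.0001714 , -0.00028117, -0.0008111 , -0.00024486,  0.00039908,
        0.00028525, -0.00062747]), 'joint_efforts': array([-1.21255263e-03, -6.67855453e+01,  9.84328799e-01, -3.14454138e+01,
       -6.07521040e-02,  4.31434333e-02,  1.68864899e-04]), 'position': array([0.22109388, 0.58398161, 0.20364239]), 'ee_rot': array([-5.65336503e-01, -3.09015228e+00,  2.53233935e-03]), 'force': array([-1.05216883,  0.59155461, -0.98813092]), 'ft_torque': array([-0.07151529, -0.03645312, -0.00148276]), 'gripper_force': 0.0, 'width': 1.000052773055921} 0.0188
{'intrinsics': array([[501.0690303 ,   0.        , 317.51861363],
       [  0.        , 501.0690303 , 233.08803933],
       [  0.        ,   0.        ,   1.        ]]), 'distortion': array([-0.00383499,  0.        ,  0.        ,  0.        ,  0.        ]), 'rvec': array([ 0.39788798, -2.75706016,  1.14061938]), 'tvec': array([0.54993862, 0.11424572, 0.92165028])}
{'intrinsics': array([[456.70
[... 246 characters left out ...]
.1315318 , -2.17930817,  0.08536811]), 'tvec': array([0.07963769, 0.56923148, 0.9180958 ])}
{'intrinsics': array([[405.60580022,   0.        , 319.45493115],
       [  0.        , 405.60580022, 240.31130968],
       [  0.        ,   0.        ,   1.        ]]), 'distortion': array([-0.09180858,  0.        ,  0.        ,  0.        ,  0.        ]), 'mount': array([[ 6.27156077e-04, -9.56885060e-01, -2.90466159e-01,
         7.91214047e-02],
       [ 9.99999096e-01,  9.45672014e-04, -9.56200588e-04,
         5.51142562e-04],
       [ 1.18965977e-03, -2.90465296e-01,  9.56884787e-01,
        -1.81495687e-01],
       [ 0.00000000e+00,  0.00000000e+00,  0.00000000e+00,
         1.00000000e+00]])}
```

View pics/top0.png

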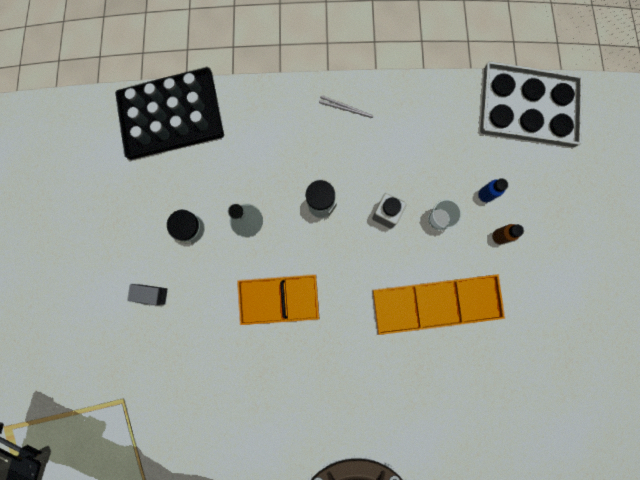

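View pics/side0.png

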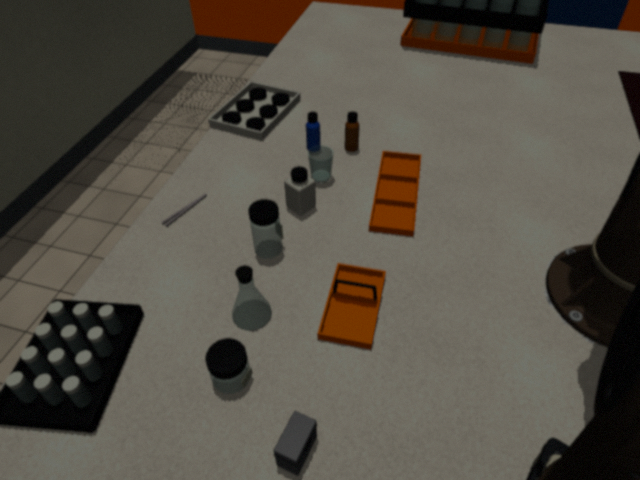

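The top view (image up = +x, left = +y) shows:
- Squat jar cap at (183,224), tall jar (320,195), square bottle (389,209), brown bottle (509,234) and slide box (147,294).
- Carry tray at (279,300) and triple tray at (439,304).
- Flask at (246,218), beaker at (443,214) and a blue decoy at (493,190).

The side view shows the same things: caps at (228,357), (264,212), (299,174) and (352,117), and the box at (296,440).

```bash
cat > h.py <<'E'
import cv2,pickle,numpy as np
from scipy.spatial.transform import Rotation as R
def cam(d):
    K,D=d["intrinsics"],d["distortion"]
    if "rvec" in d:
        Rm=cv2.Rodrigues(d["rvec"])[0]; return K,D,Rm.T,-Rm.T@d["tvec"]
    T=np.eye(4);T[:3,:3]=R.from_rotvec(d["obs"]["ee_rot"]).as_matrix();T[:3,3]=d["obs"]["position"]
    T=T@d["mount"]; return K,D,T[:3,:3],T[:3,3]
def ray(d,uv):
    K,D,Rm,c=cam(d); p=cv2.undistortPoints(np.array([[uv]],float),K,D)[0,0]
    v=Rm@np.r_[p,1]; return c,v/np.linalg.norm(v)
def plane(d,uv,z):
    c,v=ray(d,uv); return c+v*(z-c[2])/v[2]
def tri(*obs):
    A=np.zeros((3,3));b=np.zeros(3);L=[ray(*o) for o in obs]
    for c,v in L: P=np.eye(3)-np.outer(v,v);A+=P;b+=P@c
    x=np.linalg.solve(A,b); return x,max(np.linalg.norm((np.eye(3)-np.outer(v,v))@(x-c)) for c,v in L)
def proj(d,X):
    K,D,Rm,c=cam(d); Xc=Rm.T@(np.array(X,float)-c)
    return cv2.projectPoints(Xc.reshape(1,1,3),np.zeros(3),np.zeros(3),K,D)[0].ravel()
def hsv(d): return cv2.cvtColor(d["frame"],cv2.COLOR_RGB2HSV)
def blobs(m,lo=40,hi=20000):
    n,_,s,c=cv2.connectedComponentsWithStats(m.astype(np.uint8)*255)
    return [(c[i].round(1),s[i][4],s[i][:4]) for i in range(1,n) if lo<s[i][4]<hi]
def load(n): return pickle.load(open(n+".pkl","rb"))
def snap(n,tag):
    from cell import arm
    o=arm.observe(); d=arm.get_image(n); d["obs"]=o; pickle.dump(d,open(f"{n}{tag}.pkl","wb"))
    cv2.imwrite(f"pics/{n}{tag}.png",d["frame"][:,:,::-1]); return d
E
python3 - <<'E'
from h import *
t=load("top0");s=load("side0")
np.set_printoptions(precision=4,suppress=True)
for nm,d in(("top",t),("side",s)):
    print(nm,cam(d)[3]); H=hsv(d)
    print("dark");[print(*b) for b in blobs(H[:,:,2]<60,60,3000)]
    m=((H[:,:,0]>5)&(H[:,:,0]<25)&(H[:,:,1]>150)&(H[:,:,2]>80)).astype(np.uint8)*255
    m=cv2.morphologyEx(m,cv2.MORPH_CLOSE,np.ones((9,9)))
    for c in cv2.findContours(m,0,2)[0]:
        if cv2.contourArea(c)>1500:
            r=cv2.minAreaRect(c);bx=cv2.boxPoints(r)
            print("tray",r,bx.round(1).tolist())
            W=np.array([plane(d,p,0.016)[:2] for p in bx]); print(W.tolist(),W.mean(0),np.linalg.norm(np.diff(W,axis=0),axis=1))
q=cv2.resize(t["frame"][170:350,110:330],None,fx=3.6,fy=3.3,interpolation=cv2.INTER_CUBIC)
a=cv2.resize(t["frame"][170:340,110:330],(800,300*2),interpolation=cv2.INTER_CUBIC)
cv2.imwrite("pics/tcrop.png",a[:,:,::-1])
E
```

```text
top [0.4715 0.044  0.9742]
dark
[551.8  88. ] 376 [491  65  89  76]
[514.1 126.7] 316 [481  68  95  79]
[502.9  84.9] 409 [491  74  24  23]
[532.8  89.4] 404 [522  79  23  22]
[562.2  94. ] 403 [551  83  24  23]
[501.  115.9] 420 [490 105  23  23]
[531.4 120.3] 418 [520 109  24  23]
[561.2 124.9] 414 [550 114  24  23]
[500. 185.] 143 [493 179  15  13]
[319.8 195.3] 685 [306 181  29  30]
[485.5 194.3] 166 [479 185  17  17]
[391.3 206.4] 254 [383 198  18  18]
[235.7 211.3] 169 [229 204  14  15]
[182.4 224.9] 765 [167 210  32  31]
[382.5 221.2] 108 [373 214  21  14]
[515.2 230.8] 156 [508 225  15  13]
[499.7 236.1] 183 [492 226  18  18]
[282.7 300.1] 107 [281 280   6  39]
[161.3 295.9] 137 [157 288  10  17]
[ 23.2 462.9] 1406 [  0 437  50  43]
[353.7 465.6] 241 [312 459  90  21]
[381.1 475.4] 63 [376 470  10  10]
[356.1 478.2] 74 [341 477  31   3]
tray ((438.0871276855469, 304.1196594238281), (44.78929901123047, 127.11902618408203), 82.81146240234375) [[372.20001220703125, 289.8999938964844], [498.29998779296875, 273.8999938964844], [503.8999938964844, 318.3999938964844], [377.799987792
[... 1936 characters left out ...]
0571289, 76.30818939208984), 6.340191841125488) [[368.70001220703125, 225.5], [377.1000061035156, 149.6999969482422], [421.8999938964844, 154.6999969482422], [413.5, 230.5]]
[[0.475575546217204, -0.04064813411456458], [0.5150370831641581, -0.3081192298405291], [0.4064871326500359, -0.3165434559668854], [0.3839751856542937, -0.05112461992309236]] [ 0.4453 -0.1791] [0.2704 0.1089 0.2664]
tray ((297.0, 21.0), (42.0, 210.0), 90.0) [[192.0, 0.0], [402.0, 0.0], [402.0, 42.0], [192.0, 42.0]]
[[1.4215281713813508, -1.095192111999265], [0.6280482915609613, -1.2881872194601698], [0.5631134000884708, -0.9233509986432473], [1.24524214600262, -0.7498010447957149]] [ 0.9645 -1.0141] [0.8166 0.3706 0.7039]
```

View pics/tcrop.png

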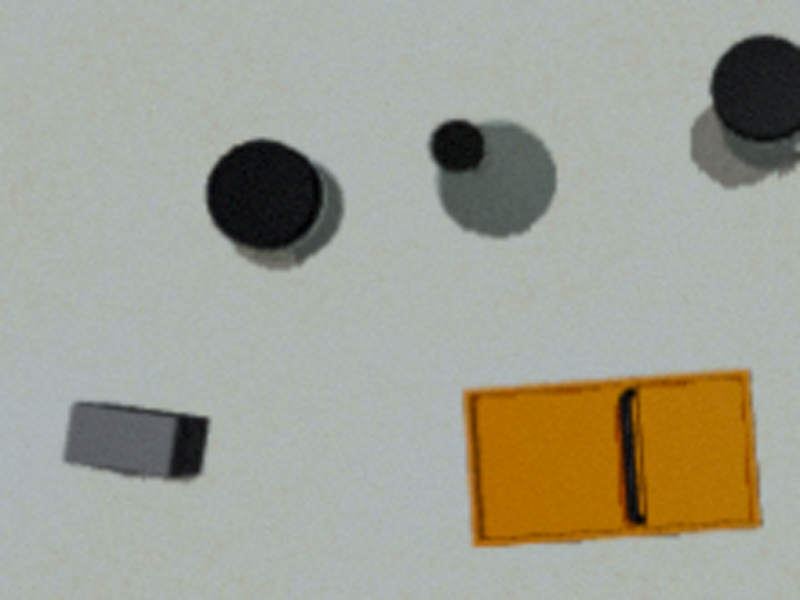

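Run:
```python
from h import *
t=load("top0");s=load("side0")
np.set_printoptions(precision=4,suppress=True)
P=dict(squat=((182.4,224),(227,355),.065),tall=((320.3,193.5),(264,209),.11),square=((392,205),(299,172),.1),slim=((517,229.5),(352,115),.1),flask=((235.5,211),(244,271),.118),blue=((501.5,184),(312.4,115),.1))
for k,(a,b,z) in P.items():
    x,e=tri((t,a),(s,b)); print(k,x,e,"planeTop",plane(t,a,z)[:2],plane(s,b,z)[:2])
for n,a,b in(("triple",[(372.2,289.9),(377.8,334.3)],[(368.7,225.5),(413.5,230.5)]),("carry",[(236.8,280.2),(240.1,324.7)],[(317.5,333.7),(371.6,344.3)])):
    for i in(0,1): print(n,tri((t,a[i]),(s,b[i])))
# slide box top face
for nm,d,(x0,y0,x1,y1) in(("top",t,(120,278,172,312)),("side",s,(265,405,325,480))):
    g=cv2.cvtColor(d["frame"],cv2.COLOR_RGB2GRAY)[y0:y1,x0:x1]
    print(nm);print(g[::3,::3])
m=cv2.cvtColor(t["frame"],cv2.COLOR_RGB2GRAY)
a=cv2.resize(np.hstack([t["frame"][180:260,360:530]]),(800,376),interpolation=cv2.INTER_CUBIC)
b=cv2.resize(s["frame"][400:480,230:400],(800,376),interpolation=cv2.INTER_CUBIC)[:220]
cv2.imwrite("pics/c2.png",np.vstack([a,b])[:,:,::-1])
```

```text
squat [0.6175 0.3463 0.0575] 0.0010085419017932108 planeTop [0.6173 0.3442] [0.6135 0.3501]
tall [0.6625 0.0591 0.104 ] 0.0012219787082768502 planeTop [0.6624 0.0593] [0.6583 0.0652]
square [ 0.639  -0.0805  0.0925] 0.0009069115973265256 planeTop [ 0.6384 -0.0793] [ 0.6347 -0.0715]
slim [ 0.586  -0.3276  0.0906] 0.00027083248718579766 planeTop [ 0.585  -0.3236] [ 0.5822 -0.3127]
flask [0.6316 0.223  0.1159] 0.00010517260602628603 planeTop [0.6311 0.2226] [0.6308 0.2246]
blue [ 0.6781 -0.3024  0.0909] 0.0002827965513577859 planeTop [ 0.6763 -0.2988] [ 0.6732 -0.2883]
triple (array([ 0.4759, -0.0432,  0.0136]), np.float64(0.00019319452880587444))
triple (array([ 0.3837, -0.052 ,  0.0152]), np.float64(0.00031248091458175903))
carry (array([0.5016, 0.2417, 0.0139]), np.float64(0.0003719737119072358))
carry (array([0.408 , 0.2356, 0.0126]), np.float64(0.00022552462045645756))
top
[[177 177 176 179 176 177 177 177 174 174 174 176 180 177 176 181 178 176]
 [176 176 178 179 177 178 177 176 177 176 176 178 178 178 177 178 176 175]
 [179 179 179 165  86  90  95 118 156 164 178 174 176 175 177 
[... 2119 characters left out ...]
  76 101
  105 106]
 [111 109 109  66  13  19  27  46  62  65  65  41  12  16  29  57  98 107
  106 106]
 [110 107 108  94  21  18  15  21  29  46  58  20  13  19  51  59 104 107
  106 105]
 [109 111 107 101  27  18  18  16  11  20  21   9  15  33  59  95 109 108
  106 103]
 [109 110 108 107  55  19  19  17  16  17  13  14  19  48  60 102 106 104
  103 105]
 [109 105 108 107  78  51  31  21  16  18  19  14  34  58  80 108 107 103
  106 106]
 [112 106 108 110  79  60  57  51  33  19  17  19  49  63 106 107 107 106
  107 109]
 [110 111 109 110 102  88  71  58  58  49  31  33  56  95 109 105 103 101
  106 106]
 [111 108 110 115 110 109  99  75  61  61  56  56  64 104 105 105 104 105
  104 104]]
```

View pics/c2.png

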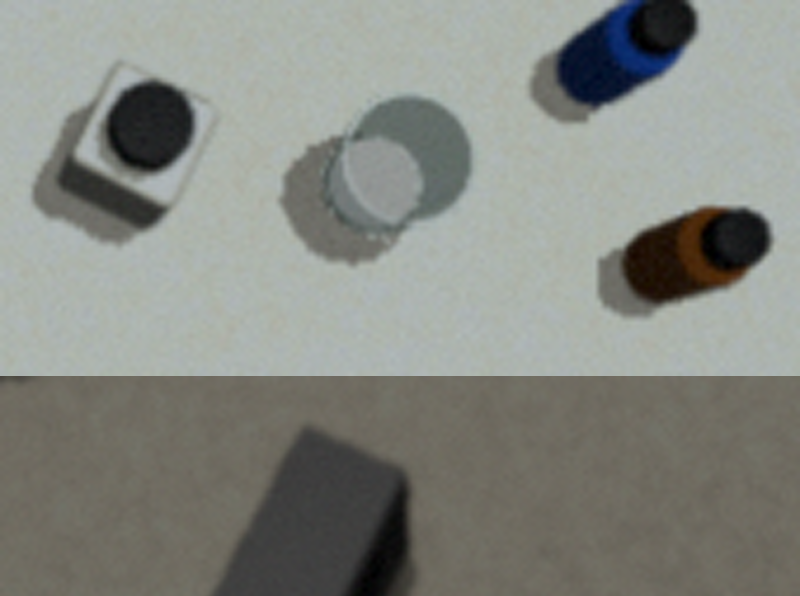

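Run:
```python
from h import *
t=load("top0");s=load("side0")
np.set_printoptions(precision=4,suppress=True)
C=[(110+x/3.636,170+y/3.53) for x,y in((75,402),(178,415),(170,476),(65,462))]
S=[(274.5,451),(295.4,410.8),(316,419)]
W=np.array([plane(t,c,.055) for c in C]);print("box",W[:,:2].tolist(),W.mean(0))
# top-left in top image (+y,+x) ...
for a,b in((0,None),):
    print([ (i,j,tri((t,C[i]),(s,S[j]))) for i in range(4) for j in range(3) if tri((t,C[i]),(s,S[j]))[1]<.004])
e=W[1]-W[0]; print("long axis",np.degrees(np.arctan2(e[1],e[0])),np.linalg.norm(e)); e=W[3]-W[0];print(np.degrees(np.arctan2(e[1],e[0])),np.linalg.norm(e))
e=W[2]-W[3]; print("long2",np.degrees(np.arctan2(e[1],e[0])))
Q=[plane(t,(360+x/4.706,180+y/4.7),.076) for x,y in((120,62),(215,108),(165,207),(73,160))]
print("sq",np.array(Q)[:,:2].tolist(),np.mean(Q,0)); 
for i in range(3):
    e=Q[i+1]-Q[i];print(np.degrees(np.arctan2(e[1],e[0])),np.linalg.norm(e))
for n,x,y,z in(("sqcap",152,123,.1),("slim",743,237,.1)):print(n,plane(t,(360+x/4.706,180+y/4.7),z))
o=t["obs"];Rm=R.from_rotvec(o["ee_rot"]).as_matrix();print(Rm)
```

```text
box [[0.49659887253564616, 0.4573794764431295], [0.48821621632251944, 0.3960283624352861], [0.45288953307651125, 0.40049331464387516], [0.4615441112679617, 0.4629569750182014]] [0.4748 0.4292 0.055 ]
[(0, 0, (array([0.4962, 0.4608, 0.047 ]), np.float64(0.0006335865056313281))), (1, 1, (array([0.4874, 0.3985, 0.0479]), np.float64(0.0010179332351184622))), (2, 2, (array([0.4533, 0.4025, 0.0501]), np.float64(0.0004774280229583924)))]
long axis -97.78038079892544 0.061921144330437466
170.95955317705022 0.03549570083671092
long2 -97.88832662622778
sq [[0.6673391313979389, -0.07062513727288998], [0.6465112333232422, -0.1102472685031194], [0.604480359634716, -0.08722121448242191], [0.6254918202678463, -0.049072460217574956]] [ 0.636  -0.0793  0.076 ]
-117.7292548861091 0.04476287101421751
151.28445593214846 0.047924873570880946
61.15503310881604 0.0435523699687774
sqcap [ 0.6361 -0.0798  0.1   ]
slim [ 0.5832 -0.3252  0.1   ]
[[-0.9352  0.354  -0.0004]
 [ 0.354   0.9352 -0.0015]
 [-0.0001 -0.0015 -1.    ]]
```

```bash
cat > go.py <<'E'
# go.py yaw_deg x y z : work out turn then shifts in the new tool frame (scaled units)
import sys; from h import *; from cell import arm
def plan(ps,x,y,z):
    o=arm.observe(); Rm=R.from_rotvec(o["ee_rot"]).as_matrix()
    p=np.radians(ps); T=np.array([[-np.sin(p),np.cos(p),0],[np.cos(p),np.sin(p),0],[0,0,-1]]).T.copy()
    T=np.column_stack([[-np.sin(p),np.cos(p),0],[np.cos(p),np.sin(p),0],[0,0,-1]])
    rv=R.from_matrix(Rm.T@T).as_rotvec(); sh=T.T@(np.array([x,y,z])-o["position"])
    print("clock",round(o["clock"],2),"pos",o["position"].round(4),"turn/120deg",(np.degrees(rv)/120).round(4),"shift/0.4",(sh/0.4).round(4),"w",round(o["width"],3),"gf",round(o["gripper_force"],1))
if __name__=="__main__": plan(*map(float,sys.argv[1:]))
E
python3 go.py -8 .4748 .4292 .2
```

```text
clock 0.15 pos [0.2211 0.5841 0.2038] turn/120deg [-5.000e-04  4.000e-04  6.439e-01] shift/0.4 [-0.2953  0.6819  0.0096] w 0.999 gf 0.0
```

```bash
python3 -m creep '[[0,0,0,0,0,0.0495],[0,0,0,0,0,0.0495],[0,0,0,0,0,0.0495],[0,0,0,0,0,0.0495],[0,0,0,0,0,0.0495],[0,0,0,0,0,0.0495],[0,0,0,0,0,0.0495],[0,0,0,0,0,0.0495],[0,0,0,0,0,0.0495],[0,0,0,0,0,0.0495],[0,0,0,0,0,0.0495],[0,0,0,0,0,0.0495],[0,0,0,0,0,0.0495]]' -1
python3 -m creep '[[-0.029,0.068,0,0,0,0],[-0.029,0.068,0,0,0,0],[-0.029,0.068,0,0,0,0],[-0.029,0.068,0,0,0,0],[-0.029,0.068,0,0,0,0],[-0.029,0.068,0,0,0,0],[-0.029,0.068,0,0,0,0],[-0.029,0.068,0,0,0,0],[-0.029,0.068,0,0,0,0],[-0.029,0.068,0,0,0,0],[0,0,0,0,0,0],[0,0,0,0,0,0]]'
python3 - <<'E'
from h import *
d=snap("wrist","1")
for x,y in((.4966,.4574),(.4882,.396),(.4529,.4005),(.4615,.463)):print(proj(d,(x,y,.055)).round())
E
python3 go.py -8 .4748 .4292 .03
```

```text
clock: 1.23
position: [0.2211, 0.5844, 0.2041]
ee_rot: [2.375, 2.056, -0.001]
force: [0.7, -0.0, -0.5]
width: 1.0
gripper_force: 0.0
clock: 2.23
position: [0.4764, 0.43, 0.2042]
ee_rot: [2.374, 2.056, -0.001]
force: [-0.3, 0.0, -0.4]
width: 1.001
gripper_force: 0.0
[339. 180.]
[339. 252.]
[298. 252.]
[296. 179.]
clock 2.28 pos [0.4747 0.4316 0.2041] turn/120deg [-0.0003  0.0002 -0.0003] shift/0.4 [-0.0058  0.001   0.4352] w 1.0 gf 0.0
```

View pics/wrist1.png

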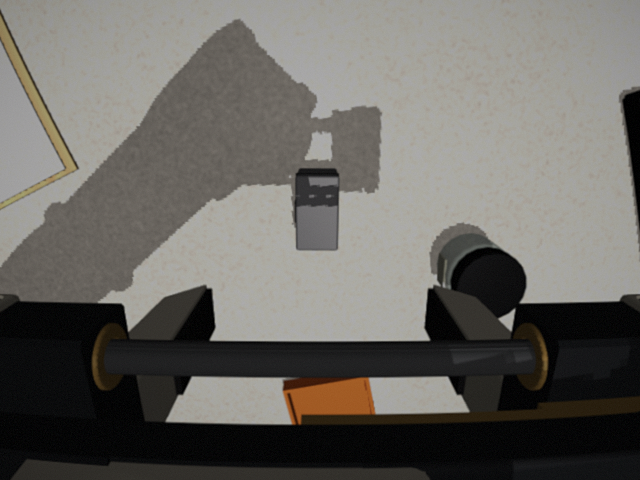

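The wrist picture shows the box top face at (296–338, 177–250), right where the measured corners project. It is centred and aligned between the fingers. Descending to grasp.

```bash
python3 -m creep '[[-0.006,0.001,0.055,0,0,0],[0,0,0.055,0,0,0],[0,0,0.055,0,0,0],[0,0,0.055,0,0,0],[0,0,0.055,0,0,0],[0,0,0.055,0,0,0],[0,0,0.055,0,0,0],[0,0,0.055,0,0,0],[0,0,0,0,0,0],[0,0,0,0,0,0]]'
python3 -m creep '[[0,0,0,0,0,0],[0,0,0,0,0,0],[0,0,0,0,0,0],[0,0,0,0,0,0],[0,0,0,0,0,0],[0,0,0,0,0,0],[0,0,0,0,0,0],[0,0,0,0,0,0]]' 1 20
python3 -m creep '[[0,0,-0.03,0,0,0],[0,0,-0.05,0,0,0],[0,0,-0.05,0,0,0],[0,0,-0.05,0,0,0],[0,0,-0.05,0,0,0],[0,0,-0.05,0,0,0],[0,0,-0.05,0,0,0],[0,0,0,0,0,0]]'
python3 go.py 5.4 .4424 -.1816 .032
```

```text
clock: 3.12
position: [0.4728, 0.43, 0.0277]
ee_rot: [-2.368, -2.064, 0.004]
force: [0.3, 0.5, 0.6]
width: 0.997
gripper_force: 0.0
clock: 3.78
position: [0.4747, 0.4296, 0.0286]
ee_rot: [-2.37, -2.062, -0.0]
force: [-0.4, -0.6, 0.2]
width: 0.468
gripper_force: 0.0
clock: 4.45
position: [0.4767, 0.4309, 0.1657]
ee_rot: [-2.37, -2.061, -0.011]
force: [0.8, 1.0, 0.1]
width: 0.003
gripper_force: 0.0
clock 4.45 pos [0.4767 0.4309 0.1657] turn/120deg [ 0.0022 -0.0024 -0.1115] shift/0.4 [-1.5164 -0.2294  0.3342] w 0.003 gf 0.0
```

The fingers were still closing when I lifted, so I have missed the box. I'll check it and retry with a longer closing time.

```bash
python3 -m creep '[[0,0,0,0,0,0],[0,0,0,0,0,0],[0,0,0,0,0,0],[0,0,0,0,0,0],[0,0,0,0,0,0],[0,0,0,0,0,0],[0,0,0,0,0,0],[0,0,0,0,0,0],[0,0,0,0,0,0],[0,0,0,0,0,0],[0,0,0,0,0,0],[0,0,0,0,0,0],[0,0,0,0,0,0],[0,0,0,0,0,0]]' -1
python3 - <<'E'
from h import *
d=snap("wrist","2")
for x,y in((.4966,.4574),(.4882,.396),(.4529,.4005),(.4615,.463)):print(proj(d,(x,y,.055)).round())
E
python3 go.py -8 .4748 .4292 .026
```

```text
clock: 5.62
position: [0.4746, 0.4296, 0.1605]
ee_rot: [-2.37, -2.062, -0.0]
force: [-0.5, 1.0, 0.5]
width: 0.969
gripper_force: 0.0
[345. 188.]
[344. 270.]
[297. 270.]
[295. 187.]
clock 5.67 pos [0.4746 0.4296 0.1605] turn/120deg [-0.     -0.      0.0004] shift/0.4 [-0.001   0.0006  0.3361] w 0.99 gf 0.0
```

View pics/wrist2.png

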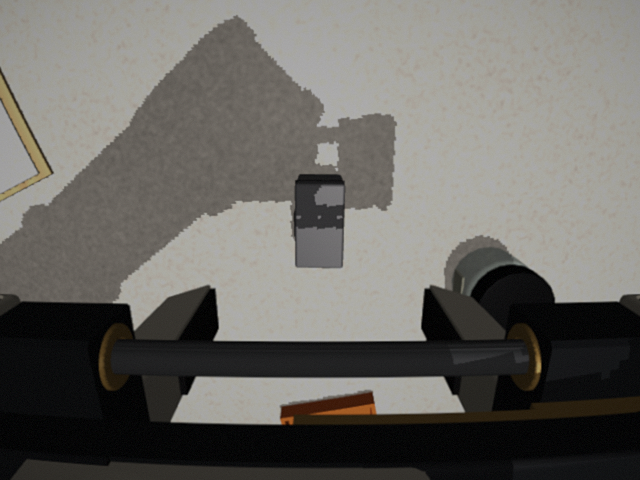

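The box stands undisturbed at (295–344, 183–267), matching the prediction. Retrying.

```bash
python3 -m creep '[[0,0,0.056,0,0,0],[0,0,0.056,0,0,0],[0,0,0.056,0,0,0],[0,0,0.056,0,0,0],[0,0,0.056,0,0,0],[0,0,0.056,0,0,0],[0,0,0,0,0,0],[0,0,0,0,0,0]]'
python3 -m creep '[[0,0,0,0,0,0],[0,0,0,0,0,0],[0,0,0,0,0,0],[0,0,0,0,0,0],[0,0,0,0,0,0],[0,0,0,0,0,0],[0,0,0,0,0,0],[0,0,0,0,0,0],[0,0,0,0,0,0],[0,0,0,0,0,0],[0,0,0,0,0,0],[0,0,0,0,0,0],[0,0,0,0,0,0],[0,0,0,0,0,0]]' 1 20
python3 go.py 5.4 .4424 -.1816 .032
```

```text
clock: 6.33
position: [0.4741, 0.429, 0.0254]
ee_rot: [2.37, 2.062, -0.004]
force: [0.2, -0.6, 0.2]
width: 0.998
gripper_force: 0.0
clock: 7.5
position: [0.4746, 0.4296, 0.026]
ee_rot: [2.37, 2.062, -0.0]
force: [0.0, -1.1, 0.0]
width: 0.391
gripper_force: 20.0
clock 7.5 pos [0.4746 0.4296 0.026 ] turn/120deg [-0.      0.     -0.1113] shift/0.4 [-1.5136 -0.224  -0.0149] w 0.391 gf 20.0
```

```bash
python3 -m creep '[[0,0,-0.02,0,0,0],[0,0,-0.05,0,0,0],[0,0,-0.05,0,0,0],[0,0,-0.05,0,0,0],[0,0,-0.05,0,0,0],[0,0,-0.03,0,0,-0.037],[0,0,0,0,0,-0.037],[0,0,0,0,0,-0.037],[-0.02,0,0,0,0,0],[-0.05,-0.01,0,0,0,0]]'
python3 -m creep '[[-0.075,-0.012,0,0,0,0],[-0.075,-0.012,0,0,0,0],[-0.075,-0.012,0,0,0,0],[-0.075,-0.012,0,0,0,0],[-0.075,-0.012,0,0,0,0],[-0.075,-0.012,0,0,0,0],[-0.075,-0.012,0,0,0,0],[-0.075,-0.012,0,0,0,0],[-0.075,-0.012,0,0,0,0],[-0.075,-0.012,0,0,0,0],[-0.075,-0.012,0,0,0,0],[-0.075,-0.012,0,0,0,0],[-0.075,-0.012,0,0,0,0],[-0.075,-0.012,0,0,0,0],[-0.075,-0.012,0,0,0,0],[-0.075,-0.012,0,0,0,0],[-0.075,-0.012,0,0,0,0],[-0.075,-0.012,0,0,0,0],[-0.05,0,0,0,0,0],[-0.02,0,0,0,0,0]]'
python3 -m creep '[[0,0,0,0,0,0],[0,0,0,0,0,0],[0,0,0,0,0,0]]'
python3 go.py 5.4 .4424 -.1816 .029
```

```text
clock: 8.33
position: [0.4729, 0.4034, 0.1262]
ee_rot: [-2.113, -2.323, -0.002]
force: [-0.2, -0.4, -0.0]
width: 0.386
gripper_force: 20.0
clock: 10.0
position: [0.4395, -0.1761, 0.1265]
ee_rot: [2.123, 2.314, -0.001]
force: [-0.0, -0.3, -1.0]
width: 0.388
gripper_force: 20.0
clock: 10.25
position: [0.4402, -0.1707, 0.1259]
ee_rot: [-2.114, -2.323, -0.001]
force: [-0.3, -0.2, -0.8]
width: 0.391
gripper_force: 20.0
clock 10.25 pos [ 0.4402 -0.1707  0.1259] turn/120deg [-0.0002 -0.0005  0.0001] shift/0.4 [-0.0276  0.0029  0.2422] w 0.391 gf 20.0
```

```bash
python3 -m creep '[[-0.028,0.003,0,0,0,0],[0,0,0.03,0,0,0],[0,0,0.05,0,0,0],[0,0,0.05,0,0,0],[0,0,0.05,0,0,0],[0,0,0.03,0,0,0],[0,0,0.015,0,0,0],[0,0,0.008,0,0,0],[0,0,0.005,0,0,0],[0,0,0,0,0,0],[0,0,0,0,0,0],[0,0,0.003,0,0,0],[0,0,0,0,0,0],[0,0,0,0,0,0]]'; python3 go.py 5.4 .4424 -.1816 .029
```

```text
clock: 11.42
position: [0.4428, -0.1833, 0.0299]
ee_rot: [2.115, 2.323, 0.001]
force: [-0.2, 0.1, -0.5]
width: 0.391
gripper_force: 20.0
clock 11.42 pos [ 0.4428 -0.1833  0.0299] turn/120deg [ 0.0003  0.     -0.0003] shift/0.4 [ 0.0043 -0.0006  0.0023] w 0.391 gf 20.0
```

```bash
python3 -m creep '[[0,0,0.003,0,0,0],[0,0,0,0,0,0],[0,0,0,0,0,0]]'; python3 -m creep '[[0,0,0,0,0,0],[0,0,0,0,0,0],[0,0,0,0,0,0],[0,0,0,0,0,0],[0,0,0,0,0,0],[0,0,0,0,0,0],[0,0,-0.02,0,0,0],[0,0,-0.05,0,0,0],[0,0,-0.08,0,0,0],[0,0,-0.1,0,0,0],[0,0,-0.1,0,0,0],[0,0,-0.08,0,0,0],[0,0,0,0,0,0]]' -1
python3 go.py 0 .583 -.324 .2
```

```text
clock: 11.67
position: [0.4428, -0.1834, 0.0288]
ee_rot: [2.115, 2.323, 0.001]
force: [-1.5, 0.4, 5.1]
width: 0.389
gripper_force: 20.0
clock: 12.75
position: [0.4456, -0.1849, 0.2069]
ee_rot: [2.11, 2.316, 0.008]
force: [1.0, -1.1, -0.3]
width: 0.998
gripper_force: 0.0
clock 12.75 pos [ 0.4456 -0.1849  0.2069] turn/120deg [0.0046 0.001  0.0443] shift/0.4 [-0.3477  0.3434  0.0174] w 0.998 gf 0.0
```

```bash
python3 -m creep '[[0,0,0,0,0,0.042],[0,0,0,0,0,0.042],[0,0,0,0,0,0.042],[0,0,0,0,0,0.042],[0,0,0,0,0,0],[0,0,0,0,0,0]]' -0.4; python3 go.py -15 .583 -.324 .2
```

```text
clock: 13.25
position: [0.4425, -0.1833, 0.2007]
ee_rot: [2.486, 1.92, 0.0]
force: [0.3, 0.2, 0.8]
width: 0.705
gripper_force: 0.0
clock 13.25 pos [ 0.4425 -0.1833  0.2007] turn/120deg [ 0.0001 -0.      0.003 ] shift/0.4 [-0.2489  0.4303  0.0018] w 0.705 gf 0.0
```

```bash
python3 -m creep '[[-0.03,0.055,0,0,0,0.003],[-0.04,0.07,0,0,0,0],[-0.04,0.07,0,0,0,0],[-0.04,0.07,0,0,0,0],[-0.04,0.07,0,0,0,0],[-0.035,0.06,0,0,0,0],[-0.024,0.035,0,0,0,0],[0,0,0,0,0,0],[0,0,0,0,0,0],[0,0,0,0,0,0]]'
python3 - <<'E'
from h import *
d=snap("wrist","3")
print(proj(d,(.583,-.324,.1)),proj(d,(.583,-.324,.0)))
H=hsv(d);[print(*b) for b in blobs((H[:,:,2]<50)[:300],100,9000)]
E
python3 go.py -15 .583 -.324 .04
```

```text
clock: 14.08
position: [0.5821, -0.3237, 0.2002]
ee_rot: [-2.493, -1.91, 0.0]
force: [0.8, 0.1, -0.0]
width: 0.699
gripper_force: 0.0
[321.40240812 231.67420207] [320.96848189 203.47548607]
[130.5  89.4] 2426 [101  31  59 107]
[73.4 76.9] 132 [64 61 22 45]
[557.4 205.8] 1913 [547 117  20 183]
[602.8 156.1] 2533 [574 129  58  56]
[404.2 151.4] 532 [393 136  32  40]
[437.6 163.9] 1094 [418 147  40  35]
[320.5 196.9] 455 [302 187  39  26]
[597.7 227.9] 2255 [570 202  56  53]
[321.5 228.8] 990 [305 210  34  38]
[591.9 286.1] 1327 [566 269  52  31]
[635.5 283.6] 186 [631 268   9  28]
clock 14.13 pos [ 0.5821 -0.3234  0.2004] turn/120deg [-0.0003 -0.0004 -0.0006] shift/0.4 [-0.0008  0.0024  0.4011] w 0.697 gf 0.0
```

View pics/wrist3.png

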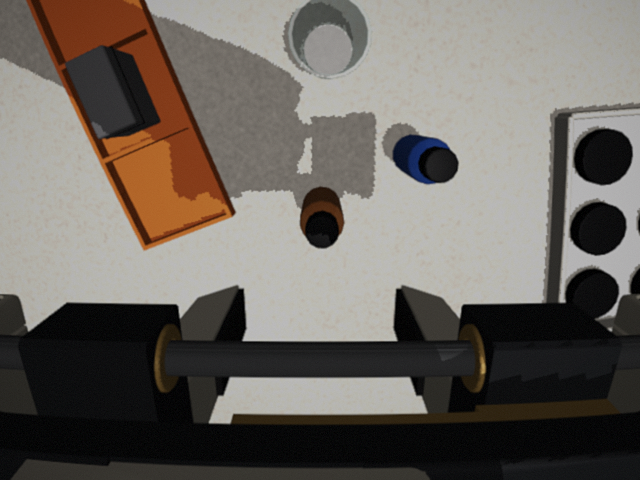

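The cap shows at (321,229), as predicted, and the slide box stands in the middle compartment. Descending on the slim bottle.

```bash
python3 -m creep '[[0,0.002,0.04,0,0,0],[0,0,0.06,0,0,0],[0,0,0.06,0,0,0],[0,0,0.06,0,0,0],[0,0,0.06,0,0,0],[0,0,0.06,0,0,0],[0,0,0.05,0,0,0],[0,0,0,0,0,0],[0,0,0,0,0,0]]'
python3 -m creep '[[0,0,0,0,0,0],[0,0,0,0,0,0],[0,0,0,0,0,0],[0,0,0,0,0,0],[0,0,0,0,0,0],[0,0,0,0,0,0],[0,0,0,0,0,0],[0,0,0,0,0,0],[0,0,0,0,0,0],[0,0,0,0,0,0],[0,0,0,0,0,0],[0,0,0,0,0,0]]' 1 20
python3 - <<'E'
import numpy as np
for n,c,yw,pts in(("carry",(.4597,.1555),3.1,[(0,-.050),(0,.035)]),("triple",(.4424,-.1816),5.4,[(0,-.088),(0,.088)])):
    a=np.radians(yw)
    for x,y in pts: print(n,(x,y),c[0]+x*np.cos(a)-y*np.sin(a),c[1]+x*np.sin(a)+y*np.cos(a))
E
python3 go.py 3 .4624 .1056 .05
```

```text
clock: 14.88
position: [0.5828, -0.3233, 0.0444]
ee_rot: [-2.492, -1.909, 0.001]
force: [0.0, -0.2, 0.4]
width: 0.699
gripper_force: 0.0
clock: 15.88
position: [0.5838, -0.3248, 0.0451]
ee_rot: [2.494, 1.909, 0.001]
force: [-1.3, 0.4, 5.9]
width: 0.37
gripper_force: 20.0
carry (0, -0.05) 0.4624039406492388 0.10557316648368942
carry (0, 0.035) 0.4578072415455329 0.19044878346141741
triple (0, -0.088) 0.4506815315720293 -0.26920945288507103
triple (0, 0.088) 0.43411846842797075 -0.09399054711492898
clock 15.88 pos [ 0.5838 -0.3248  0.0451] turn/120deg [ 4.000e-04  1.000e-04 -1.513e-01] shift/0.4 [ 1.0903 -0.2467 -0.0124] w 0.37 gf 20.0
```

Width 34 mm with an upward force suggests the pads bear on the shoulder, so I'll regrip a little lower.

```bash
python3 -m creep '[[0,0,0,0,0,0],[0,0,0,0,0,0],[0,0,0,0,0,0],[0,0,0,0,0,0],[0,0,0.006,0,0,0],[0,0,0.01,0,0,0],[0,0,0,0,0,0],[0,0,0,0,0,0]]' -0.2
python3 -m creep '[[0,0,0,0,0,0],[0,0,0,0,0,0],[0,0,0,0,0,0],[0,0,0,0,0,0],[0,0,0,0,0,0],[0,0,0,0,0,0],[0,0,0,0,0,0],[0,0,0,0,0,0],[0,0,0,0,0,0],[0,0,0,0,0,0],[0,0,0,0,0,0]]' 1 20
```

```text
clock: 16.55
position: [0.5832, -0.3243, 0.0375]
ee_rot: [-2.494, -1.909, 0.001]
force: [0.4, 0.1, 0.4]
width: 0.604
gripper_force: 0.0
clock: 17.47
position: [0.5835, -0.3245, 0.0381]
ee_rot: [2.495, 1.909, 0.0]
force: [0.1, -0.2, 1.5]
width: 0.378
gripper_force: 20.0
```

```bash
python3 -m creep '[[0,0,-0.02,0,0,0],[0,0,-0.05,0,0,0],[0,0,-0.06,0,0,0],[0,0,-0.06,0,0,0],[0,0,-0.05,0,0,0],[0,0,-0.04,0,0,-0.03],[0,0,0,0,0,-0.05],[0,0,0,0,0,-0.05],[0,0,0,0,0,-0.021],[0,0,0,0,0,0],[0,0,0,0,0,0]]'; python3 go.py 3 .4624 .1056 .042
```

```text
clock: 18.38
position: [0.5833, -0.3245, 0.1503]
ee_rot: [-2.165, -2.276, -0.0]
force: [-0.4, -0.7, -1.9]
width: 0.38
gripper_force: 20.0
clock 18.38 pos [ 0.5833 -0.3245  0.1503] turn/120deg [ 0.     -0.0001 -0.0012] shift/0.4 [ 1.0896 -0.2457  0.2707] w 0.38 gf 20.0
```

```bash
python3 -m creep '[[0.03,-0.006,0,0,0,0],[0.05,-0.011,0,0,0,0],[0.076,-0.0172,0,0,0,0],[0.076,-0.0172,0,0,0,0],[0.076,-0.0172,0,0,0,0],[0.076,-0.0172,0,0,0,0],[0.076,-0.0172,0,0,0,0],[0.076,-0.0172,0,0,0,0],[0.076,-0.0172,0,0,0,0],[0.076,-0.0172,0,0,0,0],[0.076,-0.0172,0,0,0,0],[0.076,-0.0172,0,0,0,0],[0.076,-0.0172,0,0,0,0],[0.076,-0.0172,0,0,0,0],[0.06,-0.014,0,0,0,0],[0.035,-0.008,0,0,0,0],[0,0,0,0,0,0],[0,0,0,0,0,0],[0,0,0,0,0,0]]'; python3 go.py 3 .4624 .1056 .042
python3 - <<'E'
from h import *
snap("wrist","4")
E
```

```text
clock: 19.97
position: [0.4628, 0.1041, 0.1501]
ee_rot: [2.164, 2.277, -0.0]
force: [0.5, -0.1, -1.7]
width: 0.382
gripper_force: 20.0
clock 19.97 pos [0.4628 0.1041 0.1501] turn/120deg [-0.      0.0001 -0.0008] shift/0.4 [ 0.0038 -0.0007  0.2702] w 0.382 gf 20.0
```

View pics/wrist4.png

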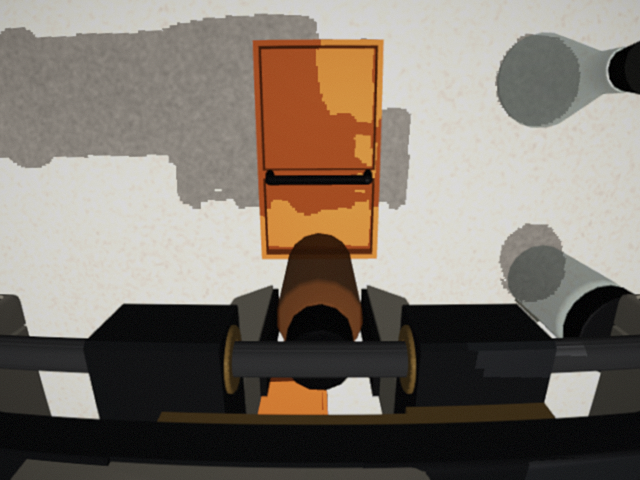

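The slim bottle hangs centred at (320,300) over the small compartment, and the tray is square to the tool. Lowering.

```bash
python3 -m creep '[[0.004,0,0.03,0,0,0],[0,0,0.05,0,0,0],[0,0,0.06,0,0,0],[0,0,0.05,0,0,0],[0,0,0.04,0,0,0],[0,0,0.02,0,0,0],[0,0,0.01,0,0,0],[0,0,0.006,0,0,0],[0,0,0,0,0,0],[0,0,0,0,0,0],[0,0,0.003,0,0,0],[0,0,0,0,0,0],[0,0,0,0,0,0]]'; python3 -m creep '[[0,0,0.003,0,0,0],[0,0,0,0,0,0],[0,0,0,0,0,0]]'; python3 go.py 3 .4624 .1056 .041
```

```text
clock: 21.1
position: [0.4631, 0.1064, 0.0428]
ee_rot: [2.163, 2.278, 0.001]
force: [-0.3, -0.6, -0.4]
width: 0.38
gripper_force: 20.0
clock: 21.35
position: [0.4628, 0.1063, 0.0412]
ee_rot: [-2.163, -2.278, 0.0]
force: [-1.0, -0.5, -0.7]
width: 0.377
gripper_force: 20.0
clock 21.35 pos [0.4628 0.1063 0.0412] turn/120deg [-0.     -0.     -0.0002] shift/0.4 [-0.0017 -0.0011  0.0005] w 0.377 gf 20.0
```

```bash
python3 -m creep '[[0,0,0.003,0,0,0],[0,0,0,0,0,0],[0,0,0,0,0,0]]'; python3 -m creep '[[0,0,0,0,0,0],[0,0,0,0,0,0],[0,0,0,0,0,0],[0,0,0,0,0,0],[0,0,0,0,0,0],[0,0,-0.03,0,0,0],[0,0,-0.06,0,0,0],[0,0,-0.1,0,0,0],[0,0,-0.1,0,0,0],[0,0,-0.1,0,0,0],[0,0,-0.03,0,0,0],[0,0,0,0,0,0]]' -1
python3 go.py 0 .6624 .0593 .21
```

```text
clock: 21.6
position: [0.4634, 0.1064, 0.0408]
ee_rot: [2.163, 2.278, 0.002]
force: [-2.7, -0.8, 12.4]
width: 0.374
gripper_force: 20.0
clock: 22.6
position: [0.4651, 0.1069, 0.2116]
ee_rot: [2.162, 2.277, 0.01]
force: [0.3, -0.2, 0.0]
width: 1.003
gripper_force: 0.0
clock 22.6 pos [0.4651 0.1069 0.2116] turn/120deg [ 0.003  -0.0014  0.0247] shift/0.4 [-0.119   0.4933  0.0041] w 1.003 gf 0.0
```

```bash
python3 -m creep '[[-0.012,0.04,0,0,0,0],[-0.021,0.07,0,0,0,0],[-0.021,0.07,0,0,0,0],[-0.021,0.07,0,0,0,0],[-0.021,0.07,0,0,0,0],[-0.021,0.07,0,0,0,0],[-0.018,0.06,0,0,0,0],[-0.01,0.035,0,0,0,0],[0,0,0,0,0,0],[0,0,0,0,0,0],[0,0,0,0,0,0]]'
python3 - <<'E'
from h import *
d=snap("wrist","5")
print(proj(d,(.6624,.0593,.11)))
H=hsv(d);[print(*b) for b in blobs((H[:,:,2]<50)[:290],100,15000)]
E
python3 go.py 3 .6624 .0593 .07
```

```text
clock: 23.52
position: [0.6584, 0.0586, 0.2069]
ee_rot: [-2.162, -2.277, 0.002]
force: [0.2, -0.4, -0.5]
width: 1.002
gripper_force: 0.0
[325.84167794 232.27603602]
[77.3 79.7] 1591 [ 45   1 103 116]
[154.8  64.8] 524 [149   5  14 124]
[110.4 144.8] 1427 [ 77 126  57  45]
[ 61.  152.5] 1231 [ 39 135  44  35]
[323.5 227.2] 4985 [285 187  79  81]
clock 23.57 pos [0.6584 0.0588 0.2074] turn/120deg [-0.0007 -0.0002 -0.0001] shift/0.4 [0.0007 0.0101 0.3434] w 1.001 gf 0.0
```

View pics/wrist5.png

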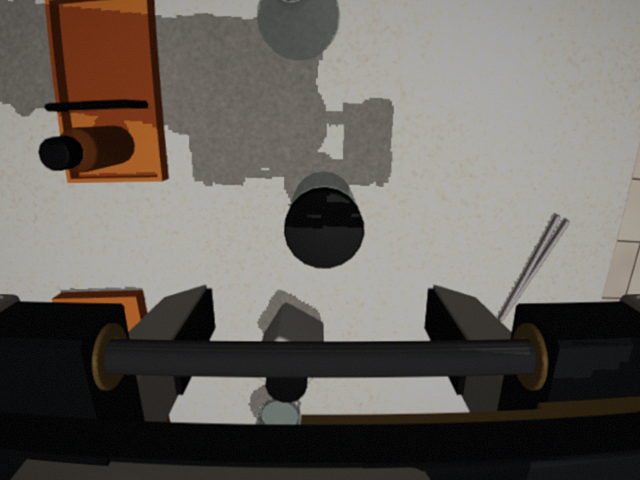

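The cap is at (324,228), close to the predicted (326,232), and the slim bottle stands upright in its compartment. Grasping the tall jar.

```bash
python3 -m creep '[[0,0.008,0.04,0,0,0],[0,0,0.06,0,0,0],[0,0,0.06,0,0,0],[0,0,0.06,0,0,0],[0,0,0.06,0,0,0],[0,0,0.04,0,0,0],[0,0,0.023,0,0,0],[0,0,0,0,0,0],[0,0,0,0,0,0]]'
python3 -m creep '[[0,0,0,0,0,0],[0,0,0,0,0,0],[0,0,0,0,0,0],[0,0,0,0,0,0],[0,0,0,0,0,0],[0,0,0,0,0,0],[0,0,0,0,0,0],[0,0,0,0,0,0],[0,0,0,0,0,0],[0,0,0,0,0,0],[0,0,0,0,0,0]]' 1 25
python3 go.py 3 .4578 .1905 .07
```

```text
clock: 24.32
position: [0.6626, 0.0589, 0.0714]
ee_rot: [-2.163, -2.279, -0.0]
force: [0.0, -0.2, 0.5]
width: 0.998
gripper_force: 0.0
clock: 25.23
position: [0.6629, 0.0585, 0.071]
ee_rot: [2.163, 2.278, 0.0]
force: [-2.0, 0.8, 5.4]
width: 0.626
gripper_force: 25.0
clock 25.23 pos [0.6629 0.0585 0.071 ] turn/120deg [ 0.0001 -0.     -0.0003] shift/0.4 [ 0.3564 -0.4947  0.0026] w 0.626 gf 25.0
```

```bash
python3 -m creep '[[0,0,-0.02,0,0,0],[0,0,-0.05,0,0,0],[0,0,-0.06,0,0,0],[0,0,-0.06,0,0,0],[0,0,-0.06,0,0,0],[0,0,-0.05,0,0,0],[0.02,-0.03,0,0,0,0],[0.036,-0.05,0,0,0,0],[0.05,-0.07,0,0,0,0],[0.05,-0.07,0,0,0,0],[0.05,-0.07,0,0,0,0],[0.05,-0.07,0,0,0,0],[0.05,-0.07,0,0,0,0],[0.036,-0.045,0,0,0,0],[0.015,-0.02,0,0,0,0],[0,0,0,0,0,0],[0,0,0,0,0,0],[0,0,0,0,0,0],[0,0,0,0,0,0]]'
python3 go.py 3 .4578 .1905 .074
```

```text
clock: 26.82
position: [0.4589, 0.1898, 0.1909]
ee_rot: [2.165, 2.275, 0.0]
force: [-0.7, 0.8, -1.7]
width: 0.622
gripper_force: 25.0
clock 26.82 pos [0.4589 0.1898 0.1909] turn/120deg [ 0.0003  0.0002 -0.0013] shift/0.4 [ 0.002  -0.0027  0.2923] w 0.622 gf 25.0
```

```bash
python3 -m creep '[[0.002,-0.003,0.03,0,0,0],[0,0,0.05,0,0,0],[0,0,0.06,0,0,0],[0,0,0.06,0,0,0],[0,0,0.04,0,0,0],[0,0,0.025,0,0,0],[0,0,0.012,0,0,0],[0,0,0.008,0,0,0],[0,0,0,0,0,0],[0,0,0,0,0,0],[0,0,0.003,0,0,0],[0,0,0,0,0,0],[0,0,0,0,0,0]]'; python3 -m creep '[[0,0,0.003,0,0,0],[0,0,0,0,0,0],[0,0,0,0,0,0]]'; python3 go.py 3 .4578 .1905 .074
```

```text
clock: 27.9
position: [0.4567, 0.1918, 0.0761]
ee_rot: [2.163, 2.278, 0.002]
force: [0.4, 0.5, -1.0]
width: 0.622
gripper_force: 25.0
clock: 28.15
position: [0.4564, 0.1917, 0.0745]
ee_rot: [-2.163, -2.278, -0.0]
force: [-0.2, -0.9, -1.1]
width: 0.626
gripper_force: 25.0
clock 28.15 pos [0.4564 0.1917 0.0745] turn/120deg [ 0.     -0.     -0.0002] shift/0.4 [-0.0031  0.0033  0.0012] w 0.626 gf 25.0
```

```bash
python3 -m creep '[[0,0,0.003,0,0,0],[0,0,0,0,0,0],[0,0,0,0,0,0]]'; python3 -m creep '[[0,0,0,0,0,0],[0,0,0,0,0,0],[0,0,0,0,0,0],[0,0,0,0,0,0],[0,0,0,0,0,0],[0,0,0,0,0,0],[0,0,-0.03,0,0,0],[0,0,-0.06,0,0,0],[0,0,-0.09,0,0,0],[0,0,-0.09,0,0,0],[0,0,-0.06,0,0,0],[0,0,0,0,0,0],[0,0,0,0,0,0]]' -1
python3 go.py 3 .6173 .3442 .2
```

```text
clock: 28.4
position: [0.4566, 0.1919, 0.0739]
ee_rot: [-2.163, -2.278, -0.001]
force: [-3.4, -2.1, 9.5]
width: 0.622
gripper_force: 25.0
clock: 29.48
position: [0.4572, 0.1922, 0.2065]
ee_rot: [2.163, 2.278, 0.005]
force: [0.6, 0.6, -0.7]
width: 0.998
gripper_force: 0.0
clock 29.48 pos [0.4572 0.1922 0.2065] turn/120deg [ 0.0013 -0.0009 -0.0002] shift/0.4 [0.3586 0.4195 0.0162] w 0.998 gf 0.0
```

```bash
python3 -m creep '[[0.03,0.035,0,0,0,0],[0.055,0.065,0,0,0,0],[0.055,0.065,0,0,0,0],[0.055,0.065,0,0,0,0],[0.055,0.065,0,0,0,0],[0.055,0.065,0,0,0,0],[0.035,0.04,0,0,0,0],[0.017,0.02,0,0,0,0],[0,0,0,0,0,0],[0,0,0,0,0,0],[0,0,0,0,0,0]]'
python3 - <<'E'
from h import *
d=snap("wrist","6")
print(proj(d,(.6173,.3442,.065)))
H=hsv(d);[print(*b) for b in blobs((H[:,:,2]<50)[:290],100,15000)]
E
python3 go.py 3 .6173 .3442 .03
```

```text
clock: 30.4
position: [0.6161, 0.3417, 0.2042]
ee_rot: [-2.164, -2.277, 0.003]
force: [0.4, 0.7, 0.9]
width: 0.998
gripper_force: 0.0
[321.72942499 215.67477424]
[320.4 208.7] 4701 [283 170  76  78]
clock 30.45 pos [0.6162 0.3418 0.2047] turn/120deg [-0.0005  0.0003 -0.0007] shift/0.4 [0.0058 0.0031 0.4368] w 1.001 gf 0.0
```

View pics/wrist6.png

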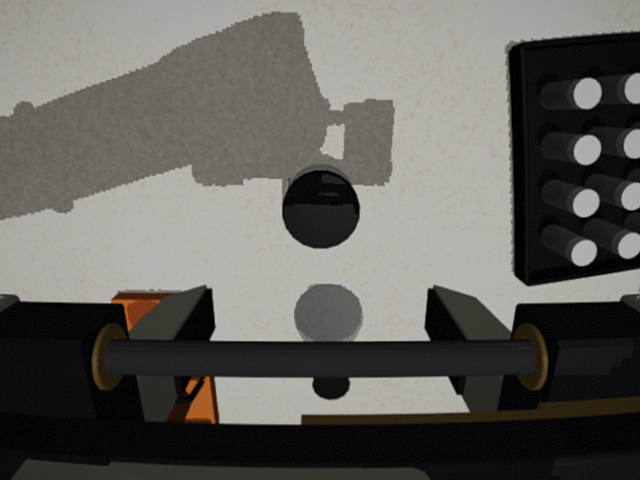

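The squat jar cap is at (321,209), about 5 mm further in +y than predicted, so I'll correct for it. It is well between the fingers.

```bash
python3 -m creep '[[0.012,0.002,0.04,0,0,0],[0,0,0.06,0,0,0],[0,0,0.06,0,0,0],[0,0,0.06,0,0,0],[0,0,0.06,0,0,0],[0,0,0.06,0,0,0],[0,0,0.06,0,0,0],[0,0,0.037,0,0,0],[0,0,0,0,0,0],[0,0,0,0,0,0]]'
python3 -m creep '[[0,0,0,0,0,0],[0,0,0,0,0,0],[0,0,0,0,0,0],[0,0,0,0,0,0],[0,0,0,0,0,0],[0,0,0,0,0,0],[0,0,0,0,0,0],[0,0,0,0,0,0],[0,0,0,0,0,0],[0,0,0,0,0,0]]' 1 25
python3 go.py 5.4 .4341 -.094 .033
```

```text
clock: 31.28
position: [0.6167, 0.347, 0.0305]
ee_rot: [-2.164, -2.277, 0.002]
force: [0.1, -0.1, 1.3]
width: 1.0
gripper_force: 0.0
clock: 32.12
position: [0.6176, 0.348, 0.0312]
ee_rot: [-2.163, -2.278, -0.001]
force: [-1.4, -0.6, 6.8]
width: 0.69
gripper_force: 25.0
clock 32.12 pos [0.6176 0.348  0.0312] turn/120deg [ 0.0003 -0.0003 -0.0202] shift/0.4 [-1.057  -0.5608 -0.0046] w 0.69 gf 25.0
```

```bash
python3 -m creep '[[0,0,-0.02,0,0,0],[0,0,-0.05,0,0,0],[0,0,-0.07,0,0,0],[0,0,-0.07,0,0,0],[0,0,-0.07,0,0,0],[0,0,-0.07,0,0,0],[0,0,-0.04,0,0,-0.02],[0,0,0,0,0,0],[0,0,0,0,0,0]]'
python3 -m creep '[[-0.03,-0.016,0,0,0,0],[-0.05,-0.027,0,0,0,0],[-0.067,-0.0355,0,0,0,0],[-0.067,-0.0355,0,0,0,0],[-0.067,-0.0355,0,0,0,0],[-0.067,-0.0355,0,0,0,0],[-0.067,-0.0355,0,0,0,0],[-0.067,-0.0355,0,0,0,0],[-0.067,-0.0355,0,0,0,0],[-0.067,-0.0355,0,0,0,0],[-0.067,-0.0355,0,0,0,0],[-0.067,-0.0355,0,0,0,0],[-0.067,-0.0355,0,0,0,0],[-0.067,-0.0355,0,0,0,0],[-0.067,-0.0355,0,0,0,0],[-0.067,-0.0355,0,0,0,0],[-0.03,-0.016,0,0,0,0],[0,0,0,0,0,0],[0,0,0,0,0,0],[0,0,0,0,0,0]]'
python3 go.py 5.4 .4341 -.094 .034
```

```text
clock: 32.87
position: [0.6177, 0.3478, 0.1872]
ee_rot: [2.116, 2.322, 0.002]
force: [-0.2, 0.2, -2.4]
width: 0.693
gripper_force: 25.0
clock: 34.53
position: [0.4349, -0.0894, 0.1857]
ee_rot: [-2.114, -2.322, 0.001]
force: [0.9, 0.3, -1.7]
width: 0.689
gripper_force: 25.0
clock 34.53 pos [ 0.4349 -0.0894  0.1857] turn/120deg [-0.0006 -0.0002 -0.0001] shift/0.4 [-0.0111 -0.003   0.3792] w 0.689 gf 25.0
```

```bash
python3 -m creep '[[-0.011,-0.003,0.03,0,0,0],[0,0,0.05,0,0,0],[0,0,0.07,0,0,0],[0,0,0.07,0,0,0],[0,0,0.05,0,0,0],[0,0,0.04,0,0,0],[0,0,0.02,0,0,0],[0,0,0,0,0,0],[0,0,0,0,0,0]]'
python3 - <<'E'
from h import *
snap("wrist","7")
E
python3 go.py 5.4 .4341 -.094 .034
```

```text
clock: 35.28
position: [0.4345, -0.0944, 0.0544]
ee_rot: [-2.114, -2.323, 0.001]
force: [-0.2, 0.2, -2.5]
width: 0.691
gripper_force: 25.0
clock 35.33 pos [ 0.435  -0.0946  0.0549] turn/120deg [0.0003 0.     0.    ] shift/0.4 [ 0.0016 -0.0021  0.0523] w 0.687 gf 25.0
```

View pics/wrist7.png

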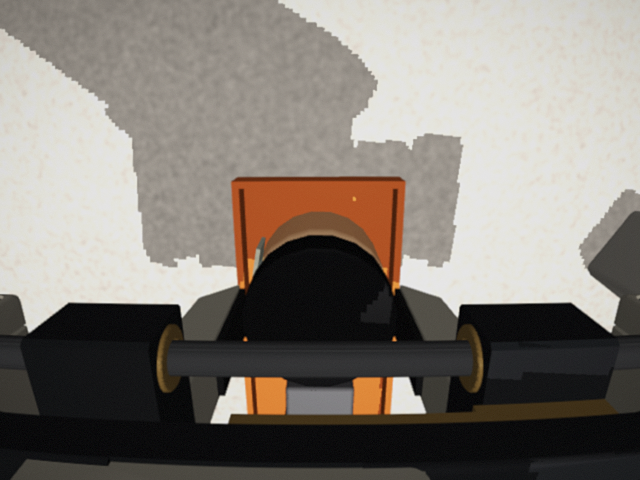

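The jar at (320,310) is centred between the tray walls (240–400), inside the end wall, with the slide box beyond it. Lowering and releasing.

```bash
python3 -m creep '[[0.001,-0.002,0.02,0,0,0],[0,0,0.015,0,0,0],[0,0,0.008,0,0,0],[0,0,0.005,0,0,0],[0,0,0.003,0,0,0],[0,0,0,0,0,0],[0,0,0,0,0,0],[0,0,0.003,0,0,0],[0,0,0,0,0,0],[0,0,0,0,0,0]]'
```

```text
clock: 36.17
position: [0.4337, -0.0947, 0.0336]
ee_rot: [2.115, 2.323, 0.001]
force: [-4.4, 0.3, 17.4]
width: 0.688
gripper_force: 25.0
```

```bash
python3 -m creep '[[0,0,0,0,0,0],[0,0,0,0,0,0],[0,0,0,0,0,0],[0,0,0,0,0,0],[0,0,0,0,0,0],[0,0,-0.03,0,0,0],[0,0,-0.06,0,0,0],[0,0,-0.09,0,0,0],[0,0,-0.1,0,0,0],[0,0,-0.1,0,0,0],[0,0,-0.06,0,0,0],[0,0,0,0,0,0],[0,0,0,0,0,0]]' -1
python3 go.py -28.5 .6361 -.0795 .21
```

```text
clock: 37.25
position: [0.4345, -0.0944, 0.21]
ee_rot: [2.113, 2.322, 0.004]
force: [-1.2, -0.3, -0.3]
width: 0.997
gripper_force: 0.0
clock 37.25 pos [ 0.4345 -0.0944  0.21  ] turn/120deg [ 0.0015 -0.0007  0.2825] shift/0.4 [ 2.732e-01  4.252e-01 -1.000e-04] w 0.997 gf 0.0
```

```bash
python3 -m creep '[[0,0,0,0,0,0.047],[0,0,0,0,0,0.047],[0,0,0,0,0,0.047],[0,0,0,0,0,0.047],[0,0,0,0,0,0.047],[0,0,0,0,0,0.047],[0,0,0,0,0,0],[0.03,0.047,0,0,0,0],[0.045,0.07,0,0,0,0],[0.045,0.07,0,0,0,0],[0.045,0.07,0,0,0,0],[0.045,0.07,0,0,0,0],[0.035,0.055,0,0,0,0],[0.028,0.043,0,0,0,0],[0,0,0,0,0,0],[0,0,0,0,0,0],[0,0,0,0,0,0]]'
python3 - <<'E'
from h import *
d=snap("wrist","8"); t=load("top0")
print(proj(d,(.6361,-.0795,.1)))
for x,y in((120,62),(215,108),(165,207),(73,160)): print(proj(d,plane(t,(360+x/4.706,180+y/4.7),.076)).round())
E
python3 go.py -28.5 .6361 -.0795 .045
```

```text
clock: 38.67
position: [0.6338, -0.0801, 0.2076]
ee_rot: [-2.698, -1.608, 0.003]
force: [-1.2, -0.3, 0.2]
width: 0.998
gripper_force: 0.0
[322.63523462 226.40449946]
[352. 190.]
[352. 245.]
[293. 245.]
[292. 192.]
clock 38.72 pos [ 0.6337 -0.0801  0.2081] turn/120deg [-0.0007  0.0003  0.0004] shift/0.4 [0.0041 0.0045 0.4079] w 1.0 gf 0.0
```

View pics/wrist8.png

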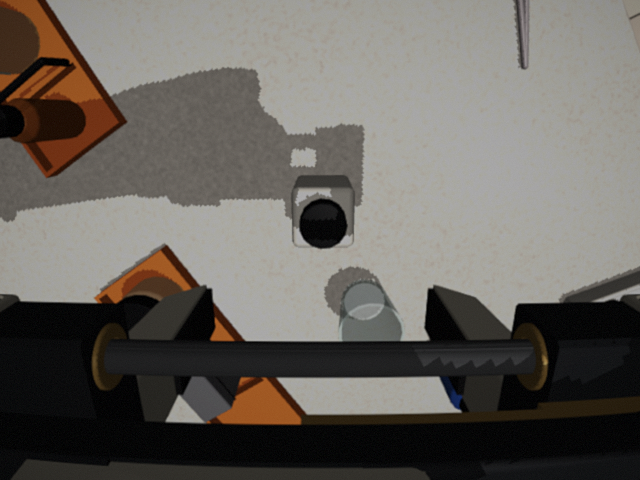

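The square bottle's top face is at (292–354, 188–247) with its cap at (323,222), square to the fingers. Descending.

```bash
python3 -m creep '[[0.004,0.004,0.04,0,0,0],[0,0,0.06,0,0,0],[0,0,0.06,0,0,0],[0,0,0.06,0,0,0],[0,0,0.06,0,0,0],[0,0,0.06,0,0,0],[0,0,0.05,0,0,0],[0,0,0.025,0,0,0],[0,0,0,0,0,0],[0,0,0,0,0,0]]'
python3 -m creep '[[0,0,0,0,0,0],[0,0,0,0,0,0],[0,0,0,0,0,0],[0,0,0,0,0,0],[0,0,0,0,0,0],[0,0,0,0,0,0],[0,0,0,0,0,0],[0,0,0,0,0,0],[0,0,0,0,0,0],[0,0,0,0,0,0],[0,0,0,0,0,0],[0,0,0,0,0,0]]' 1 25
python3 -m creep '[[0,0,-0.02,0,0,0],[0,0,-0.05,0,0,0],[0,0,-0.07,0,0,0],[0,0,-0.07,0,0,0],[0,0,-0.07,0,0,0],[0,0,-0.05,0,0,0],[0,0,-0.02,0,0,0],[0,0,0,0,0,0]]'
python3 go.py 5.4 .4507 -.2692 .045
```

```text
clock: 39.55
position: [0.6369, -0.0792, 0.0434]
ee_rot: [-2.699, -1.607, 0.0]
force: [-0.0, -0.8, 0.2]
width: 0.999
gripper_force: 0.0
clock: 40.55
position: [0.6372, -0.079, 0.0429]
ee_rot: [-2.7, -1.607, -0.0]
force: [-0.1, 0.4, 2.6]
width: 0.541
gripper_force: 25.0
clock: 41.22
position: [0.6382, -0.0793, 0.1849]
ee_rot: [2.698, 1.606, 0.005]
force: [-0.1, -0.1, -1.0]
width: 0.539
gripper_force: 25.0
clock 41.22 pos [ 0.6382 -0.0793  0.1849] turn/120deg [ 0.0016 -0.0003 -0.2823] shift/0.4 [-0.4285 -0.5114  0.3498] w 0.539 gf 25.0
```

```bash
python3 -m creep '[[0,0,0,0,0,-0.047],[0,0,0,0,0,-0.047],[0,0,0,0,0,-0.047],[0,0,0,0,0,-0.047],[0,0,0,0,0,-0.047],[0,0,0,0,0,-0.047],[0,0,0,0,0,0],[-0.025,-0.03,0,0,0,0],[-0.045,-0.054,0,0,0,0],[-0.055,-0.066,0,0,0,0],[-0.055,-0.066,0,0,0,0],[-0.055,-0.066,0,0,0,0],[-0.055,-0.066,0,0,0,0],[-0.055,-0.066,0,0,0,0],[-0.05,-0.06,0,0,0,0],[-0.03,-0.035,0,0,0,0],[0,0,0,0,0,0],[0,0,0,0,0,0],[0,0,0,0,0,0]]'
python3 go.py 5.4 .4507 -.2692 .046
```

```text
clock: 42.8
position: [0.4507, -0.2663, 0.1821]
ee_rot: [-2.116, -2.321, -0.0]
force: [0.9, 0.3, -1.0]
width: 0.538
gripper_force: 25.0
clock 42.8 pos [ 0.4507 -0.2663  0.1821] turn/120deg [-0.0003 -0.0005 -0.0009] shift/0.4 [-0.0072 -0.0006  0.3403] w 0.538 gf 25.0
```

```bash
python3 -m creep '[[-0.007,0,0.03,0,0,0],[0,0,0.05,0,0,0],[0,0,0.07,0,0,0],[0,0,0.07,0,0,0],[0,0,0.05,0,0,0],[0,0,0.03,0,0,0],[0,0,0.016,0,0,0],[0,0,0.01,0,0,0],[0,0,0.006,0,0,0],[0,0,0.003,0,0,0],[0,0,0,0,0,0],[0,0,0,0,0,0]]'; python3 -m creep '[[0,0,0.003,0,0,0],[0,0,0,0,0,0],[0,0,0,0,0,0]]';python3 -m creep '[[0,0,0.003,0,0,0],[0,0,0,0,0,0],[0,0,0,0,0,0]]'
```

```text
clock: 43.8
position: [0.4512, -0.2702, 0.0494]
ee_rot: [2.114, 2.322, 0.001]
force: [-0.5, 0.1, -1.9]
width: 0.538
gripper_force: 25.0
clock: 44.05
position: [0.4508, -0.2701, 0.0479]
ee_rot: [2.115, 2.323, 0.0]
force: [0.5, 0.0, -1.0]
width: 0.542
gripper_force: 25.0
clock: 44.3
position: [0.4506, -0.2701, 0.0464]
ee_rot: [-2.115, -2.323, 0.0]
force: [0.3, -0.6, -1.6]
width: 0.541
gripper_force: 25.0
```

```bash
python3 -m creep '[[0,0,0.003,0,0,0],[0,0,0,0,0,0],[0,0,0,0,0,0]]'; python3 -m creep '[[0,0,0,0,0,0],[0,0,0,0,0,0],[0,0,0,0,0,0],[0,0,0,0,0,0],[0,0,0,0,0,0],[0,0,0,0,0,0],[0,0,-0.03,0,0,0],[0,0,-0.06,0,0,0],[0,0,-0.1,0,0,0],[0,0,-0.1,0,0,0],[0,0,-0.1,0,0,0],[0,0,-0.1,0,0,0],[0.06,-0.06,0,0,0,0],[0.06,-0.06,0,0,0,0],[0.06,-0.06,0,0,0,0],[0.06,-0.06,0,0,0,0],[0,0,0,0,0,0],[0,0,0,0,0,0]]' -1
python3 - <<'E'
from h import *
snap("top","9");s=snap("side","9");t=load("top9")
a=cv2.resize(t["frame"][170:350,150:530],(800,379),interpolation=cv2.INTER_CUBIC)
b=cv2.resize(s["frame"][90:350,200:520],(640,520)[0:2],interpolation=cv2.INTER_CUBIC)[:, :]
b=cv2.resize(b,(272,221));cv2.imwrite("pics/t9.png",a[:,:,::-1])
E
```

```text
clock: 44.55
position: [0.4507, -0.2702, 0.0458]
ee_rot: [2.115, 2.323, 0.001]
force: [-2.4, 0.6, 8.9]
width: 0.541
gripper_force: 25.0
clock: 46.05
position: [0.3452, -0.1824, 0.2415]
ee_rot: [2.113, 2.325, 0.003]
force: [0.4, -0.1, 0.8]
width: 0.997
gripper_force: 0.0
```

View pics/side9.png

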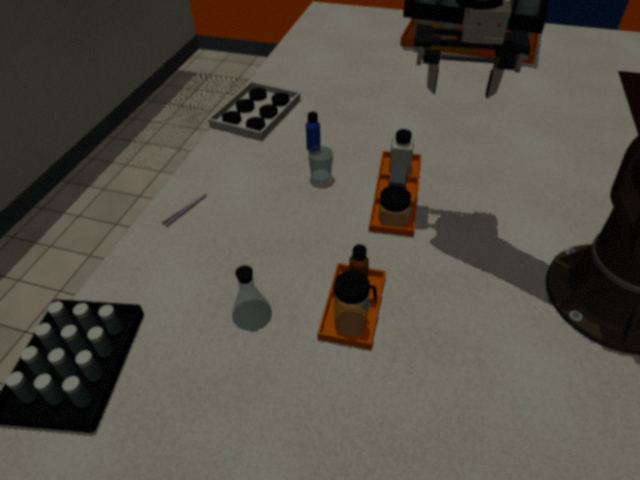

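View pics/t9.png

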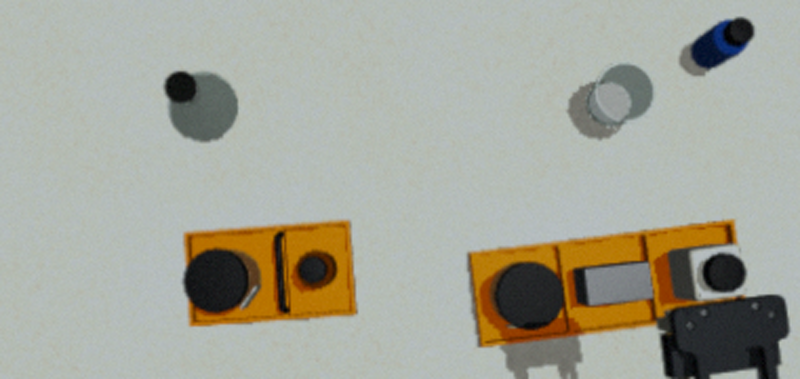

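Both trays are filled. In the side view everything stands upright: tall jar at (352,300), slim bottle (360,262), squat jar (396,205) and square bottle (402,157). The top view shows the slide box in the middle compartment, and the flask, beaker and blue bottle where they were. The gripper is clear.

```bash
python3 -c "
from cell import arm
print(arm.sign_off())"
```

```text
the job is handed in; nothing more can be done
None
```

I filled both trays and handed the job in at about 46 s; the last camera views show all five things upright in their compartments and the flask and beaker where they were, but sign-off gave no verdict.

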